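# Seat both lids of the nut canister, then hold up the outer one

## Robot

A 7-joint arm with a two-finger parallel gripper is mounted at the origin on the work surface. World frame = base frame: x ahead of the robot, y to its left, z up, the work surface at z = 0. Lengths are in mm, angles in rad, forces in N, time in s.
With the tool pointing down it reaches from about 400 to 850 mm from the base axis. Payload 4.5 kg.
Tool frame: the origin (TCP) lies at the very end of the fingers, on their centre line; the grasp point (between the pads) lies 19 mm behind it; z points along the fingers, y is the line along which they close (so a half turn about z gives the same grasp; the last joint's range is limited). The gripper opens to 88 mm and grips with 3 to 60 N. Pads are 18 mm wide; open, the fingers measure 123 mm over their backs; the gripper's body (75 mm by 187 mm) begins 45 mm behind the grasp point.
Start: joints at [-1.086, 0.689, -0.195, 1.565, 0.157, 0.902, -0.215], TCP at [272.289, 562.597, 205.943] pointing down, gripper open.
Joint ranges: [-3.01, 3.01], [-0.46, 2.08], [-1.47, 1.51], [0.13, 2.56], [-1, 4.14], [0.04, 2.09], [-2.66, 2.66]. Speed limits (rad/s): [2.57, 2.57, 3.14, 3.14, 3.14, 3.14, 3.14].

## Interface

Orientations are given as a unit quaternion [x, y, z, w].
In Python, from bench import move_to, move_straight, set_joints, ungrasp, grab, dwell, solve_ik, camera, calibration, PlanningError, sign_off, look_for, spot_point, get_time, get_qpos, get_qd, get_joint_efforts, get_tool_pos, get_tcp_rot, get_contact_force, get_wrist_torque, get_width, get_grasp_force gives the robot as it stands. Calls block until the motion is done:
- move_to(position, orientation): joint-space move of the TCP to a pose.
- move_straight(position, rot=None, max_speed=150, contact_N=None): straight line of the TCP; rot=None keeps the orientation; max_speed is the mean speed in mm/s. With contact_N (N) it stops when the force on the tool has changed by that much, and returns True; else False.
- set_joints(angles): joint-space move.
- ungrasp() and grab(): open the fingers fully, or close them until they stop; the grip force is fixed at half the most.
- dwell(seconds).
- solve_ik(position, orientation): joint angles nearest the present ones, or None.
- camera(name): name is "side" or "top"; returns the picture (400x640x3 uint8, blue, green, red); there is no depth.
- calibration(name): a dict with "vfov" (degrees; the focal length in pixels is half the picture's height over the tangent of half this angle, whatever the lens; pixels are square), "cx", "cy" (the principal point, pixels), "view" (4x4, takes a point from world to camera coordinates). Camera axes: x right, y up, looking along -z (the intrinsics and any distortion apply to the point x, -y, -z); pixel columns grow to the right and rows downward; lengths in mm; the calibration is good to about 2 mm. A picture is of the moment at which its call begins. calibration takes no time and is no camera call.
A pose or a line that the arm cannot do raises PlanningError and nothing moves.
- sign_off(): hands the job in; it is judged then, once.
Trained networks look in the newest picture that a camera, given by its name, has taken for a name from the list of things; names that differ only in an ending like _2 or _b are one class to them, and where a whole thing is asked for, a point or a joint stands for the part that bears it (a point fixed in the world has none). Each returns a list of dicts, best first, with "conf" (0 to 1); they miss things now and then, are a little off and sometimes report something else, mostly with a low value. They report only what shows in the picture. A call takes as long as a camera call.
- look_for(camera, name): "extent" ([left, top, right, bottom] in pixels, round what is visible of it).
- spot_point(camera, name): "position" ([row, column] in pixels: a listed point, or the origin of a listed thing).
Readings, each from a call of its own:
- get_time(): time.
- get_qpos(): joint angles.
- get_qd(): joint speeds.
- get_joint_efforts(): joint torques, N m.
- get_tool_pos(): TCP position.
- get_tcp_rot(): TCP orientation.
- get_contact_force(): force on the tool from outside, world axes, zero at the start.
- get_wrist_torque(): the same for the moment, N m.
- get_width(): finger opening in mm.
- get_grasp_force(): force on a finger pad.
Only numpy, scipy, OpenCV 4.12 (cv2) and the standard library are available. Lean on these libraries where they do the work, as an engineer would, in place of code of your own. Each camera call takes 0.05 s, during which the arm holds its last target. There are 200 camera calls.

## Task

The macadamia canister stands open with both its hinged lids thrown back. Bring the two lids down together, the inner nested under the outer, until both are fully shut, lowering them gently and never letting them drop; then raise the outer lid alone about half-way, leaving the inner lid shut, and finish while still holding it there in the gripper, so that I can lay the scoop in the pocket between the lids. Leave the other things on the bench where they are.

Things in the scene. Friction and masses are not known exactly. Their poses are not given: they have to be found in the camera images.
- canister: Clear plastic storage canister full of macadamias, fixed to the bench, 150 (x) x 130 (y) x 95 mm high, open at the top. Origin: centre of its underside; z up; its own -x is the front, where the lids' finger tabs come down, +x the back, where both lids are hinged. Its heading differs each time.
- lid_hinge (a point): Middle of the steel hinge pin that both lids share, 80 mm behind the canister's centre and 99 mm above the bench. The pin runs along the canister's y axis. Axes as the canister's.
- lid_outer (a joint): Angle of the outer lid, rad: 0 shut, growing as it opens up and back; starts leaning back on its stop at 1.70. Swings freely: below about 1.4 it falls shut unless held, above that it falls back. Stainless cover 150 x 130 mm, 30 mm deep, 0.2 to 0.4 kg. Two rubber bumpers inside it push the inner lid ahead of it as it comes down; they do not pull it up again.
- outer_tab (a point): Centre of the outer lid's finger tab, a steel tongue at the middle of its front edge, flush with its top: 26 mm wide (along the pin), 36 long, 8 thick. Lid shut: 173 mm in front of the pin, 22 mm above it; it turns about the pin with the lid. The lid's front wall is 18 mm back from this centre. Lid-fixed axes: x from tab to pin, y along the pin, z out of the lid's top.
- lid_inner (a joint): Angle of the inner lid, rad: 0 shut, growing as it opens up and back, stop at 1.70; starts at 1.50 to 1.68. White plastic plate 130 x 112 x 5 mm with a black rubber seal under it, 90 g, lying inside the outer lid when both are shut. Its hinge is stiff: it stays at the angle where it is left; about 0.7 N at its tab, besides its weight, moves it.
- inner_tab (a point): Centre of the inner lid's finger tab, a white plastic tongue 26 mm wide, 5 mm thick, sticking out 29 mm beyond the outer lid's front wall through a notch. Lid shut: 170 mm in front of the pin, 1.5 mm below it; with both lids shut the outer tab lies over it with a 17 mm gap between. Axes as for the outer tab.
- mug: Red enamel mug, 84 mm wide, 85 mm high, loose bystander. Origin: centre of its underside.
- milk_jug: Steel milk jug with a side handle, 80 mm wide without it, 95 mm high, loose bystander. Origin: centre of its underside.
- jar: Amber glass jar with a steel cap, 72 mm wide, 110 mm high, loose bystander. Origin: centre of its underside.
- dosing_ring: Stainless steel dosing ring, 62 mm wide, 22 mm high, loose bystander standing close to the canister's left (+y) side. Origin: centre of its underside.
- tamper: Steel coffee tamper standing on its 57 mm base, 84 mm high, loose bystander close to the canister's right (-y) side. Origin: centre of its underside.
- scoop: Small steel scoop with a round bowl 58 mm wide, 17 mm high and a flat handle, lying on the white silicone tamping mat (6 mm thick), loose bystander. Origin: centre of the bowl's underside.

How it is judged (in metres and radians):
On the way, in this order (a step that is already met when the one before it is completed fails the run):
1. the two lids are on their way down together, the inner one nested under the outer (value of joint lid_outer between 0.35 and 1.15 rad and value of joint lid_inner below 1.15 rad and z of inner_tab in the frame of outer_tab above -0.05 m), for 0.1 s.
2. both lids fully shut (value of joint each of lid_outer, lid_inner below 0.05 rad), for 0.2 s.
At the end, for the whole second after the job is handed in: The outer lid is held still by the gripper's fingers at 0.5 to 1.2 rad (about 30 to 70 degrees) open, and the inner lid is shut (under 0.05 rad) and untouched by the robot; it stays so for the last second (value of joint lid_outer between 0.5 and 1.2 rad and velocity of joint lid_outer between -0.1 and 0.1 rad/s and value of joint lid_inner below 0.05 rad and contact force between the fingers and lid_outer above 0.4 N and contact force between each of the arm, the fingers and lid_inner below 0.3 N); the arm keeps its last pose, push and grip.
It fails at once if a lid is let drop or slammed shut (closing faster than 4 rad/s) (velocity of joint any of lid_outer, lid_inner below -4 rad/s).
It fails at once if the inner lid comes up again (rising faster than 0.25 rad/s while 0.08 to 1.2 rad open) (value of joint lid_inner between 0.08 and 1.2 rad and velocity of joint lid_inner above 0.25 rad/s).
It fails at once if another thing on the bench is moved more than 25 mm (distance of any of mug, milk_jug, jar, dosing_ring, tamper, scoop from where it was at the start of the episode above 0.025 m).
It also fails if it takes over 45 s, if anything falls off the work surface, if the arm or the gripper's body presses on something with over 40 N, if the wrist force passes 120 N, or if a joint passes its speed limit or range.

## Working session

There is one attempt and no reset: what is moved stays moved. The work goes in short steps, each a Python script; the robot and the scene stay as the last script left them, time stands still between calls to the robot, and variables do not carry over. Pictures are saved under pics/ and viewed, at most 12 in all, crops included, and the job is handed in when it is done.

```bash
ls; mkdir -p pics; python3 - <<'E'
from bench import *
import cv2
for n in("side","top"):
    cv2.imwrite(f"pics/{n}0.png",camera(n)); c=calibration(n); print(n,c)
    for t in("canister","lid_hinge","outer_tab","inner_tab","mug","milk_jug","jar","dosing_ring","tamper","scoop"):
        print(t,[(p["position"],round(p["conf"],2)) for p in spot_point(n,t)[:2]],[(p["extent"],round(p["conf"],2)) for p in look_for(n,t)[:1]])
print(get_time(),get_tcp_rot())
E
```

```text
pics
side {'vfov': 45.40999323342186, 'cx': 319.6536955402078, 'cy': 195.06420896892791, 'view': array([[ 7.19581389e-01, -6.94378570e-01, -6.40517438e-03,
        -3.59067652e+02],
       [ 4.71643961e-01,  4.81951020e-01,  7.38427511e-01,
        -2.90651468e+02],
       [-5.09661258e-01, -5.34379656e-01,  6.74302443e-01,
        -1.25306578e+03],
       [ 0.00000000e+00,  0.00000000e+00,  0.00000000e+00,
         1.00000000e+00]])}
canister [([212.7, 349.6], 0.7)] [([323.8, 126.2, 407.5, 234.8], 0.81)]
lid_hinge [([178.4, 375.4], 0.6)] [([323.5, 125.2, 404.4, 236.7], 0.82)]
outer_tab [([132.3, 396.2], 0.9)] [([374.1, 124.4, 404.8, 189.1], 0.97)]
inner_tab [([135.9, 380.5], 0.55)] [([366.2, 131.9, 390.6, 189.6], 0.57)]
mug [([163.6, 210.8], 0.58)] [([190.0, 137.4, 219.8, 164.9], 0.78)]
milk_jug [] [([243.3, 111.8, 264.5, 147.6], 0.92)]
jar [([273.8, 475.5], 0.65), ([313.8, 424.3], 0.3)] [([243.0, 113.0, 267.3, 145.2], 0.63)]
dosing_ring [([188.7, 330.3], 0.65)] []
tamper [([243.0, 365.5], 0.96)] [([357.6, 225.8, 374.7, 254.0], 0.67)]
scoop [([316.9, 423.7], 0.62)] [([388.3, 302.8, 
[... 615 characters left out ...]
129.8, 359.5], 0.58)] [([336.6, 126.6, 383.2, 165.4], 0.91)]
inner_tab [([145.7, 356.7], 0.63)] [([338.2, 142.6, 374.4, 165.4], 0.91)]
mug [([242.3, 178.6], 0.83)] [([152.4, 217.9, 192.1, 258.8], 0.73)]
milk_jug [([185.3, 187.4], 0.63)] [([159.6, 164.6, 198.7, 194.7], 0.91)]
jar [([175.1, 462.3], 0.97), ([129.8, 359.2], 0.72)] [([455.5, 157.7, 483.4, 185.4], 0.61)]
dosing_ring [([181.2, 303.7], 0.56), ([132.8, 362.0], 0.37)] [([297.7, 169.6, 314.3, 193.6], 0.6)]
tamper [([183.3, 307.8], 0.49), ([215.3, 382.3], 0.48)] [([374.3, 207.5, 390.8, 224.3], 0.7)]
scoop [([239.4, 464.3], 0.61)] [([448.9, 232.5, 474.2, 267.6], 0.73)]
2.1 [ 2.23495656e-01  9.74704924e-01  5.78457664e-05 -7.81320905e-06]
```

```bash
python3 - <<'E'
import cv2
a=cv2.imread("pics/side0.png")[90:350,170:510];cv2.imwrite("pics/side0c.png",cv2.resize(a,(785,600),interpolation=cv2.INTER_CUBIC))
a=cv2.imread("pics/top0.png")[100:280,280:520];cv2.imwrite("pics/top0c.png",cv2.resize(a,(800,600),interpolation=cv2.INTER_CUBIC))
E
cat > h.py <<'E'
import numpy as np
from bench import *
C={n:calibration(n) for n in("side","top")}
def K(n):
    c=C[n]; f=200/np.tan(np.radians(c["vfov"]/2)); return np.array([[f,0,c["cx"]],[0,f,c["cy"]],[0,0,1]])
def P(n): return K(n)@np.diag([1,-1,-1])@C[n]["view"][:3]
def proj(n,p):
    q=P(n)@np.append(p,1); return q[:2]/q[2]      # col,row
def tri(rs,rt):  # row,col pairs
    import cv2
    X=cv2.triangulatePoints(P("side"),P("top"),np.array(rs[::-1],float),np.array(rt[::-1],float)).ravel(); X=X[:3]/X[3]
    return X, proj("side",X)-rs[::-1], proj("top",X)-rt[::-1]
def onz(n,rc,z):
    M=P(n); A=np.c_[M[:,0],M[:,1],-np.array([rc[1],rc[0],1])]
    return np.linalg.solve(A,-(M[:,2]*z+M[:,3]))[:2]
E
python3 - <<'E'
from h import *
np.set_printoptions(precision=1,suppress=True)
print("hinge",tri([178.4,375.4],[162.1,348.8]))
print("ot",tri([132.3,396.2],[129.8,359.5]))
print("it",tri([135.9,380.5],[145.7,356.7]))
for n,s in (("canister",[212.7,349.6]),("dosing",[188.7,330.3]),("tamper",[243,365.5]),("jar",[273.8,475.5]),("mug",[163.6,210.8])): print(n,onz("side",s,0))
print("top: ",onz("top",[215.3,382.3],0),onz("top",[181.2,303.7],0),onz("top",[175.1,462.3],0),onz("top",[162.1,348.8],99),onz("side",[178.4,375.4],99))
E
```

```text
hinge (array([654.8, -83.2,  98.3]), array([-0.9,  0.2]), array([ 0.6, -0.8]))
ot (array([ 703.8, -104.8,  257.2]), array([-1. ,  0.3]), array([ 0.7, -0.8]))
it (array([650.2, -94.3, 266.9]), array([ 0.1, -0. ]), array([-0.1,  0.1]))
canister [566.2 -66.3]
dosing [603.1  56.8]
tamper [ 506.9 -186.8]
jar [ 640. -476.]
mug [395.1 447.8]
top:  [ 501.5 -198.7] [611.8  64.1] [ 644.6 -468.6] [652.1 -81.2] [657.1 -84.9]
```

View pics/side0c.png

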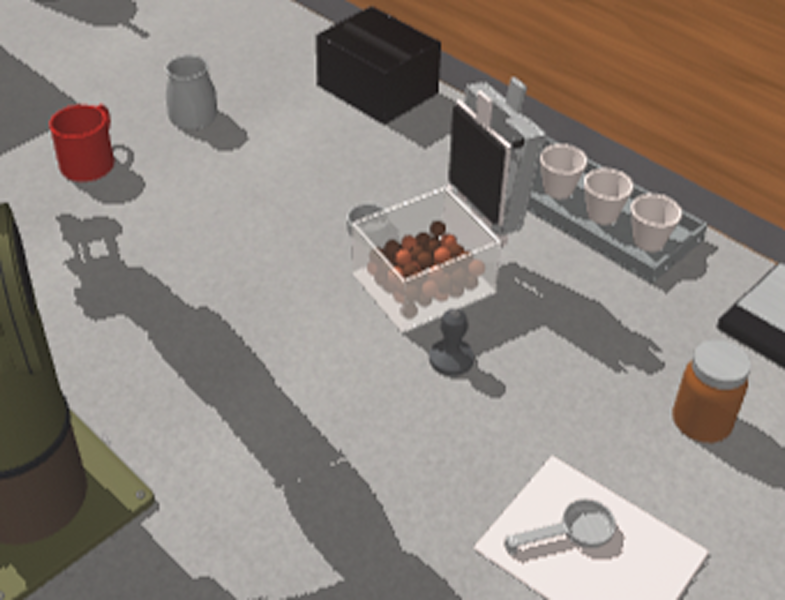

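View pics/top0c.png

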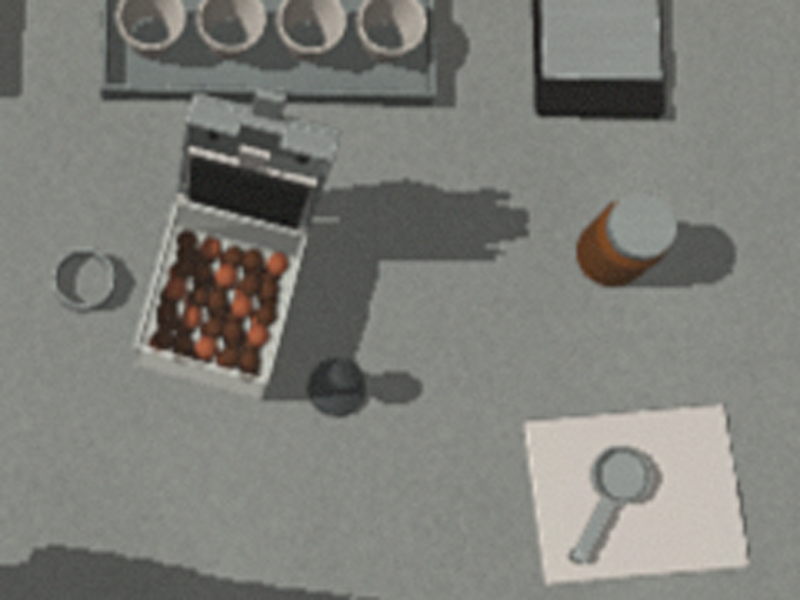

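```bash
cat >> h.py <<'E'
def fwd(p,lx,ly,lz,th=0):  # hinge frame point (canister axes, rotated by lid angle th) -> world; p=(hx,hy,heading)
    c,s=np.cos(th),np.sin(th); x,z=lx*c+lz*s, -lx*s+lz*c
    ch,sh=np.cos(p[2]),np.sin(p[2])
    return np.array([p[0]+ch*x-sh*ly, p[1]+sh*x+ch*ly, 99+z])
E
cat > fit.py <<'E'
from h import *
import cv2
from scipy.optimize import least_squares
np.set_printoptions(precision=3,suppress=True)
img={n:cv2.imread(f"pics/{n}0.png") for n in C}
obs=[("side",(375.4,178.4),"h"),("top",(348.8,162.1),"h"),("side",(396.2,132.3),"o"),("top",(360.2,130.2),"o"),
("side",(380.5,135.9),"i"),("top",(356.4,145.7),"i"),("side",(349.6,212.7),"c")]
def pt(x,k):
    return {"h":lambda:fwd(x,0,0,0),"o":lambda:fwd(x,-173,0,22,1.7),"i":lambda:fwd(x,-170,0,-1.5,x[3]),"c":lambda:fwd(x,-80,0,-99)}[k]()
def res(x): return np.concatenate([proj(n,pt(x,k))-uv for n,uv,k in obs])
r=least_squares(res,[655,-83,-.2,1.6],loss="soft_l1",x_scale=[10,10,.1,.1]); x=r.x
print(x, res(x).reshape(-1,2))
for n,(x0,y0,w,h) in {"side":(310,110,130,130),"top":(310,110,90,120)}.items():
    s=580//h; a=cv2.resize(img[n][y0:y0+h,x0:x0+w],None,fx=s,fy=s,interpolation=cv2.INTER_CUBIC)
    q=lambda P_:tuple(int(v) for v in (proj(n,P_)-[x0-.5,y0-.5])*s)
    def loop(L,col):
        for i in range(4): cv2.line(a,q(L[i]),q(L[(i+1)%4]),col,1)
    sg=[(1,1),(1,-1),(-1,-1),(-1,1)]
    for z in(-99,-4): loop([fwd(x,-80+75*i,65*j,z) for i,j in sg],(0,255,0))
    loop([fwd(x,-173+18*i,13*j,26,1.7) for i,j in sg],(0,0,255))
    loop([fwd(x,-170+14*i,13*j,1,x[3]) for i,j in sg],(255,0,0))
    loop([fwd(x,-80+75*i,65*j,26,1.7) for i,j in sg],(0,255,255))
    cv2.imwrite(f"pics/fit_{n}.png",a); globals()["a_"+n]=a
H=[a_side,a_top]; hh=max(a.shape[0] for a in H)
o=np.hstack([cv2.copyMakeBorder(a,0,hh-a.shape[0],0,0,0) for a in H]); print(o.shape)
k=min(800/o.shape[1],600/o.shape[0]); cv2.imwrite("pics/fit.png",cv2.resize(o,None,fx=k,fy=k,interpolation=cv2.INTER_AREA))
E
python3 fit.py
```

```text
[651.409 -91.618  -0.323   1.577] [[ 0.421  1.853]
 [ 3.299  0.277]
 [-2.759 -1.148]
 [ 0.595  0.999]
 [-0.469 -1.149]
 [-0.708 -0.434]
 [ 2.027 -1.465]]
(520, 880, 3)
```

View pics/fit.png

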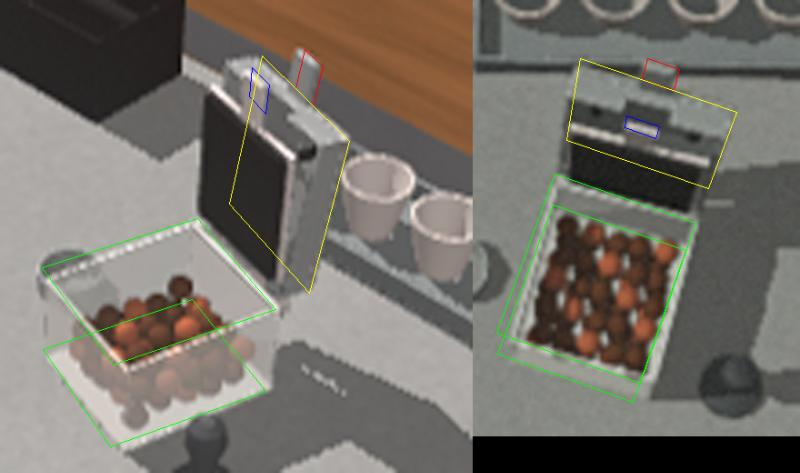

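```bash
sed -i 's/^def pt/S=4*800\/880\nfor n,u,v,k in [("side",42,268,(-155,65,-4)),("side",128,370,(-155,-65,-4)),("side",277,307,(-5,-65,-4)),("side",198,220,(-5,65,-4)),("top",560,181,(-5,65,-4)),("top",697,221,(-5,-65,-4)),("top",648,400,(-155,-65,-99)),("top",500,351,(-155,65,-99)),("side",300,52,(-191,13,26,1.7)),("side",320,66,(-191,-13,26,1.7)),("top",647,64,(-191,13,26,1.7)),("top",680,74,(-191,-13,26,1.7))]:\n    obs.append((n,(310+(u-(473 if n=="top" else 0))\/S-.5,110+v\/S-.5),k))\ndef pt/; s/^    return {/    if not isinstance(k,str): return fwd(x,*k)\n    return {/' fit.py
python3 fit.py
cat > plan.py <<'E'
from h import *
from scipy.spatial.transform import Rotation as R
def pose(p,th,beta,ins,off=0.,up=0.):
    # tool z at beta below lid x; tool y along pin; TCP ins mm past the tab centre along tool z
    a=th+beta; d=np.array([np.cos(a),0,-np.sin(a)])
    Rz=R.from_euler("z",p[2]); z=Rz.apply(d); y=Rz.apply([0,1,0])
    tab=fwd(p,-173-off,0,22+up,th)
    out=[]
    for s in(1,-1):
        out.append((tab+ins*z, R.from_matrix(np.c_[np.cross(s*y,z),s*y,z]).as_quat()))
    return out
E
python3 - <<'E'
from plan import *
p=[651,-93,-.29]
for b in np.arange(-.2,1.3,.15):
    for s in(0,1):
        print(round(b,2),s,"".join("x" if solve_ik(*pose(p,t,b,12)[s]) is None else "o" for t in np.arange(1.7,-.01,-.1)))
E
```

```text
[650.501 -92.338  -0.29    1.579] [[ 0.404  2.096]
 [ 3.525  0.559]
 [-3.043 -1.176]
 [ 0.36   1.152]
 [-0.367 -0.947]
 [-0.407 -0.242]
 [ 2.404 -0.691]
 [ 0.238  1.431]
 [-2.566 -0.328]
 [ 0.299  0.656]
 [-0.608  0.088]
 [-1.224 -0.88 ]
 [ 0.353  0.291]
 [-2.149  0.666]
 [ 0.999  2.256]
 [ 1.037 -0.594]
 [ 0.692  0.134]
 [-0.104 -1.317]
 [-0.265 -1.346]]
(520, 880, 3)
-0.2 0 oooooooooxxxxxxxxx
-0.2 1 oooooxoooxxxxxxxxo
-0.05 0 ooooooooooxxxxxxxx
-0.05 1 oooooooooxxxxxxxxx
0.1 0 oooooooooooxxxxxxx
0.1 1 ooooooooooxxxxxxxx
0.25 0 ooooooooooooxxxxxx
0.25 1 oooooooooooxxxxxxx
0.4 0 xoooooooooooxxxxxx
0.4 1 xoooooooooooxxxxxx
0.55 0 xxooooooooooooxxxx
0.55 1 xxoooooooooxooxxxx
0.7 0 xxxooooooooooooxxx
0.7 1 xxxoooooooooxooxxx
0.85 0 xxxxooooooooooooxx
0.85 1 xxxxooooooooooooxx
1.0 0 xxxxxoooooooooooox
1.0 1 xxxxxoooooooooooox
1.15 0 xxxxxxoooooooooooo
1.15 1 xxxxxxoooooooooooo
```

View pics/fit.png

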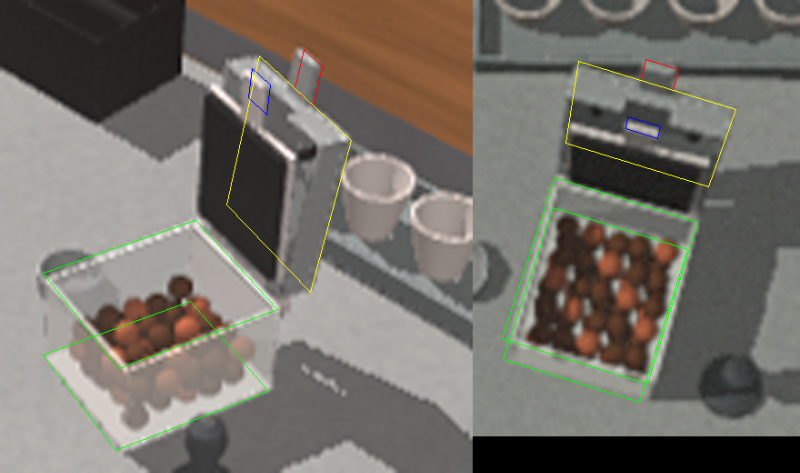

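```bash
cat >> plan.py <<'E'
p=[650.5,-92.3,-.29]
A=lambda th:1.2+.4*th
def tgt(th,ins=12,off=0.,up=0.): return pose(p,th,A(th)-th,ins,off,up)[0]
E
python3 - <<'E'
from plan import *
print("".join("x" if solve_ik(*tgt(t)) is None else "o" for t in np.arange(1.7,-.01,-.1)))
q=tgt(1.7,-120)[1]
move_to([420,250,420],q); 
move_to(*tgt(1.7,-50))
print(get_time(),get_tool_pos(),tgt(1.7,-50),get_qpos())
import cv2
o=[]
for n,(x0,y0) in {"side":(330,80),"top":(310,80)}.items():
    a=camera(n)
    print(n,[(k,[(d["position"],round(d["conf"],2)) for d in spot_point(n,k)[:1]]) for k in("outer_tab","inner_tab","lid_hinge")],proj(n,fwd(p,-173,0,22,1.7)),proj(n,get_tool_pos()))
    o.append(cv2.resize(a[y0:y0+110,x0:x0+90],None,fx=4.4,fy=4.4,interpolation=cv2.INTER_CUBIC))
cv2.imwrite("pics/pre.png",np.hstack(o))
E
```

```text
oooooooooooooooooo
5.3583 [ 707.51279679 -107.58276592  316.15206664] (array([ 707.34468627, -109.26318123,  315.35224305]), array([ 0.14276906,  0.97770399,  0.02224991, -0.15237075])) [ 0.16629716  1.01445339 -0.25387997  0.513403    0.13519909  1.92560219
  1.3089005 ]
side [('outer_tab', [([131.4, 394.0], 0.95)]), ('inner_tab', [([132.3, 382.9], 0.57)]), ('lid_hinge', [([178.4, 377.9], 0.61)])] [393.14548027 131.11758135] [399.09002845 115.23391106]
top [('outer_tab', [([132.2, 360.2], 0.6)]), ('inner_tab', [([141.3, 355.6], 0.71)]), ('lid_hinge', [([161.1, 350.0], 0.6)])] [360.54444153 131.35158897] [363.44358976 120.18049817]
```

View pics/pre.png

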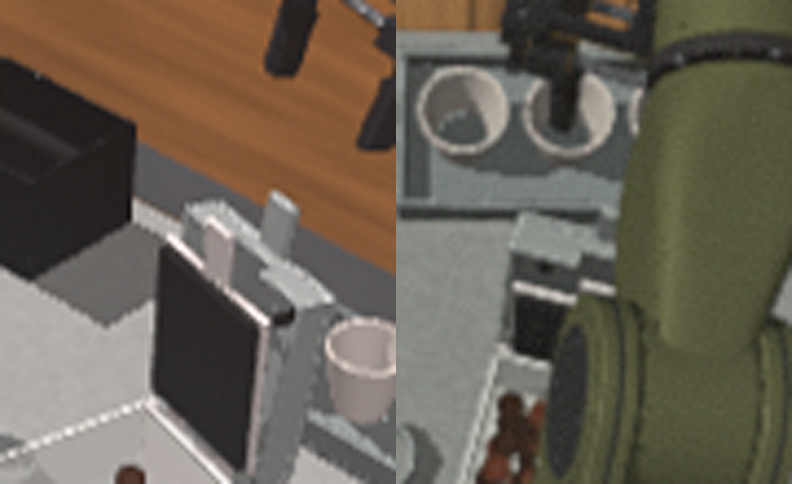

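```bash
python3 - <<'E'
from plan import *
import cv2
grab(); print(get_time(),get_tool_pos(),get_width())
a=camera("side"); t=proj("side",get_tool_pos())
a=cv2.resize(a[80:190,330:450],None,fx=5,fy=5,interpolation=cv2.INTER_CUBIC)
cv2.circle(a,tuple(int(v) for v in (t-[329.5,79.5])*5),4,(0,0,255),1)
cv2.imwrite("pics/pre2.png",a)
ungrasp(); print(get_time(),get_width())
E
```

```text
7.0583 [ 707.34712898 -109.2680339   315.37447216] 0.5725236898999202
8.4333 88.13226227324871
```

View pics/pre2.png

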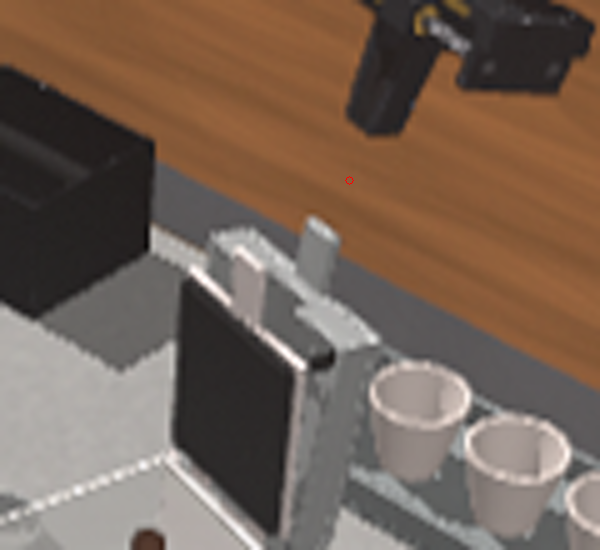

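```bash
python3 - <<'E'
from plan import *
np.set_printoptions(precision=1,suppress=True)
X=tri([97,394.8],[109.5,348.4]); print(X)
Rm=R.from_quat(get_tcp_rot()); T=get_tool_pos(); print(T,Rm.as_matrix()); 
for s in (1,-1): 
  E=T+s*52*Rm.as_matrix()[:,1]; print(E,proj("side",E),proj("top",E),Rm.inv().apply(X[0]-T))
s=camera("side"); t=camera("top")
import cv2
o=[]
for a,n,(x0,y0) in ((s,"side",(340,70)),(t,"top",(310,70))):
    b=cv2.resize(a[y0:y0+90,x0:x0+80],None,fx=5,fy=5,interpolation=cv2.INTER_CUBIC)
    for k in(-1,0,1):
        u=proj(n,T+k*44*Rm.as_matrix()[:,1]); cv2.circle(b,tuple(int(v) for v in (u-[x0-.5,y0-.5])*5),4,(0,0,255),1)
    o.append(b)
cv2.imwrite("pics/pre3.png",np.hstack(o))
E
```

```text
(array([726.6, -68.5, 348.5]), array([-1.2,  0.3]), array([ 0.9, -1.1]))
[ 707.3 -109.3  315.4] [[-0.9  0.3 -0.3]
 [ 0.3  1.   0.1]
 [ 0.3  0.  -1. ]]
[722.2 -59.5 315.4] [389.1 106.8] [345.4 114.7] [  3.7  44.6 -33.6]
[ 692.5 -159.1  315.3] [410.1 124.9] [381.8 125.8] [  3.7  44.6 -33.6]
```

View pics/pre3.png

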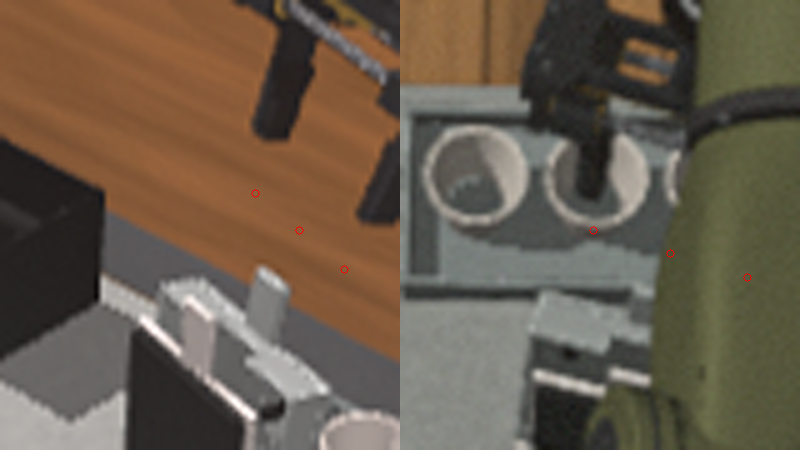

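```bash
python3 - <<'E'
from plan import *
import cv2
np.set_printoptions(precision=1,suppress=True)
print(move_straight(*tgt(1.7,22),max_speed=60,contact_N=5),get_time(),get_contact_force())
T=get_tool_pos(); print(T,tgt(1.7,22)[0]); Y=R.from_quat(get_tcp_rot()).as_matrix()[:,1]
o=[]
for n,(x0,y0) in {"side":(340,90),"top":(310,90)}.items():
    b=cv2.resize(camera(n)[y0:y0+80,x0:x0+80],None,fx=5,fy=5,interpolation=cv2.INTER_CUBIC)
    for k in(-1,0,1):
        u=proj(n,T+k*44*Y); cv2.circle(b,tuple(int(v) for v in (u-[x0-.5,y0-.5])*5),3,(0,0,255),1)
    o.append(b)
cv2.imwrite("pics/pre4.png",np.hstack(o))
E
```

```text
False 9.8833 [ 0.  -0.3  0.5]
[ 686.7 -103.   247.1] [ 686.3 -103.   246.8]
```

View pics/pre4.png

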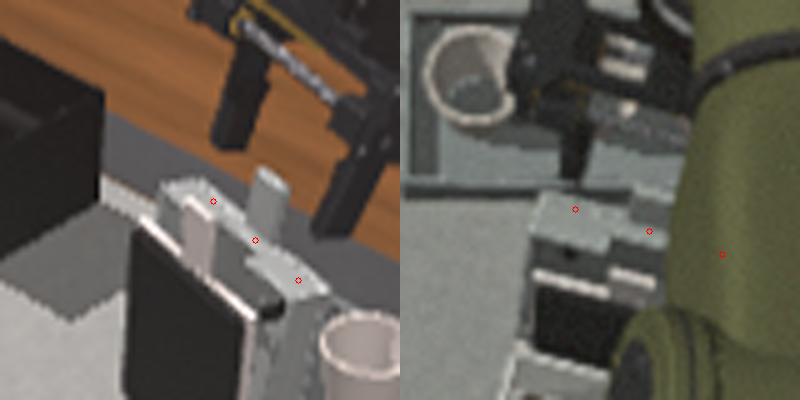

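```bash
python3 - <<'E'
from plan import *
np.set_printoptions(precision=1,suppress=True)
Rm=R.from_quat(get_tcp_rot());T=get_tool_pos()
X,a,b=tri([119.1,385.5],[125.5,344.1]); print(X,a,b,X-(T+52*Rm.as_matrix()[:,1]),Rm.inv().apply(X-T))
# side-only: mid tip as T - d*z + e*y
from scipy.optimize import least_squares
M=Rm.as_matrix()
for uv,off in (((395.6,127.9),0),((385.5,119.1),52),((405.7,136.7),-52)):
    r=least_squares(lambda v:proj("side",T+off*M[:,1]+v[0]*M[:,2]+v[1]*M[:,1])-uv,[0,0]).x; print(off,r)
print(M)
E
```

```text
[706.9 -59.6 279.8] [-0.9  0.2] [ 0.7 -0.8] [ 5.3 -6.5 32.7] [  3.3  47.3 -33.3]
0 [-34.6  -4.3]
52 [-34.   -4.4]
-52 [-35.1  -1.7]
[[-0.9  0.3 -0.3]
 [ 0.3  1.   0.1]
 [ 0.3  0.  -1. ]]
```

```bash
sed -i 's/ins=12,off/ins=43,off/' plan.py; cat >> plan.py <<'E'
Y=R.from_euler("z",p[2]).apply([0,1,0])
_t=tgt
def tgt(*a,**k):
    P_,q=_t(*a,**k); return P_+3*Y,q
E
python3 - <<'E'
from plan import *
import cv2
np.set_printoptions(precision=1,suppress=True)
print("".join("x" if solve_ik(*tgt(t)) is None else "o" for t in np.arange(1.7,-.01,-.1)))
print(move_straight(*tgt(1.7,30),max_speed=50,contact_N=5),get_contact_force())
print(move_straight(*tgt(1.7),max_speed=50,contact_N=5),get_time(),get_contact_force())
T=get_tool_pos(); print(T,tgt(1.7)[0])
grab(); print(get_time(),get_width(),get_grasp_force(),get_contact_force(),get_wrist_torque())
o=[]
for n,(x0,y0) in {"side":(340,90),"top":(310,90)}.items():
    b=cv2.resize(camera(n)[y0:y0+80,x0:x0+80],None,fx=5,fy=5,interpolation=cv2.INTER_CUBIC)
    o.append(b)
cv2.imwrite("pics/g.png",np.hstack(o))
E
```

```text
oooooooooooooooooo
False [ 0.1 -0.9 -0. ]
False 10.7167 [ 1.2 -0.6  0.2]
[680.7 -98.3 226.4] [681.1 -98.3 226.8]
11.6833 25.795374866336182 29.99791776689449 [ 0.1 -0.2 -0.2] [-0.3 -0.1  0.1]
```

View pics/g.png

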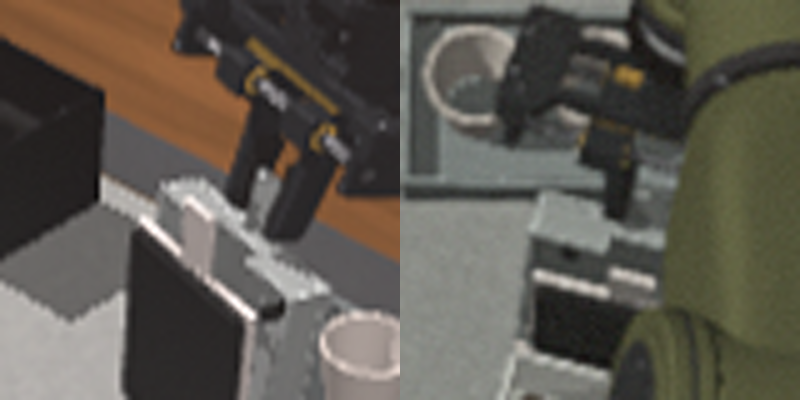

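```bash
cat >> plan.py <<'E'
A0=A(1.7); A1=lambda th:1.574+.18*th
def zt(a): return R.from_euler("z",p[2]).apply([np.cos(a),0,-np.sin(a)])
def tg2(th,dr=0.):
    a=A1(th); q=pose(p,th,a-th,0)[0][1]
    return fwd(p,-173-dr,0,22,th)+27.5*zt(a)+15.5*zt(A0)+3*Y,q
E
python3 - <<'E'
from plan import *
np.set_printoptions(precision=1,suppress=True)
print(tg2(1.7)[0],get_tool_pos(),"".join("x" if solve_ik(*tg2(t)) is None else "o" for t in np.arange(1.7,-.01,-.1)))
for t in np.arange(1.6,.89,-.1):
    move_straight(*tg2(t),max_speed=80); f=get_contact_force(); print(round(t,2),f,get_wrist_torque(),get_width(),get_time())
    if np.linalg.norm(f)>25: break
import cv2
o=[]
for n,(x0,y0) in {"side":(310,100),"top":(310,100)}.items():
    a=camera(n)
    for k in("outer_tab","inner_tab"): print(n,k,spot_point(n,k)[:1])
    print(proj(n,fwd(p,-173,0,22,t)),proj(n,fwd(p,-170,0,-1.5,t)))
    o.append(cv2.resize(a[y0:y0+100,x0:x0+100],None,fx=4,fy=4,interpolation=cv2.INTER_CUBIC))
cv2.imwrite("pics/mid.png",np.hstack(o))
E
```

```text
[681.1 -98.3 226.8] [680.9 -98.8 226.8] oooooooooooooooooo
1.6 [ 1.  -4.3 -1.6] [-0.9 -0.5  0.2] 25.531641294443702 12.1417
1.5 [ 0.1 -5.2 -0.5] [-1.1 -0.5  0.3] 25.642580294976916 12.5
1.4 [-0.1 -5.2  0. ] [-1.2 -0.4  0.3] 25.789535207575458 12.8583
1.3 [-0.8 -7.5  0.7] [-1.4 -0.2  0.4] 25.432814608438193 13.2167
1.2 [-1.6 -8.1  0.8] [-1.5 -0.2  0.5] 25.4655247030596 13.575
1.1 [ -1.4 -10.8   0.8] [-1.7 -0.1  0.5] 25.60154457326324 13.9417
1.0 [ -1.  -11.    0.7] [-1.9 -0.1  0.5] 25.341946804935375 14.3083
0.9 [ -2.7 -12.7   0.2] [-2.2 -0.   0.5] 25.732375462044544 14.675
side outer_tab [{'position': [150.5, 355.7], 'conf': 0.69}]
side inner_tab [{'position': [272.1, 474.4], 'conf': 0.61}]
[352.3 149.8] [347.  156.3]
top outer_tab [{'position': [177.0, 348.8], 'conf': 0.54}]
top inner_tab [{'position': [180.9, 346.1], 'conf': 0.66}]
[346.1 177. ] [344.  183.9]
```

View pics/mid.png

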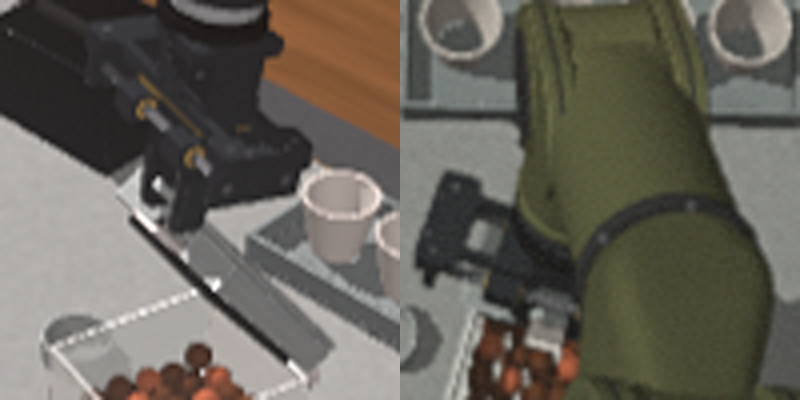

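```bash
python3 - <<'E'
from plan import *
np.set_printoptions(precision=1,suppress=True)
sh=-2.
for t in list(np.arange(.8,.09,-.1))+[.05,.02,0,-.015,-.03,-.045]:
    P_,q=tg2(t); move_straight(P_+sh*Y,q,max_speed=80 if t>.15 else 40); f=get_contact_force(); print(round(t,3),f,f@Y,round(sh,1),get_width(),get_time())
    sh+=np.clip(.25*(f@Y),-2,2)
    if np.linalg.norm(f)>30 or (t<.06 and f[2]>12): break
open("sh.txt","w").write(f"{sh} {t}")
T=get_tool_pos(); print(T)
dwell(.3); print(get_contact_force())
import cv2
o=[]
for n,(x0,y0) in {"side":(300,130),"top":(300,130)}.items():
    a=camera(n)
    for k in("outer_tab","inner_tab"): print(n,k,spot_point(n,k)[:1])
    print(proj(n,fwd(p,-173,0,22,0)),proj(n,fwd(p,-170,0,-1.5,0)))
    o.append(cv2.resize(a[y0:y0+100,x0:x0+100],None,fx=4,fy=4,interpolation=cv2.INTER_CUBIC))
cv2.imwrite("pics/shut.png",np.hstack(o))
E
```

```text
0.8 [ -1.7 -10.   -1.4] -10.053249255776612 -2.0 25.987061663063425 15.3417
0.7 [-0.7 -8.3 -1.8] -8.15822152598629 -4.0 25.529357913307365 15.7083
0.6 [-0.1 -6.2 -1.9] -5.948134973601292 -6.0 25.551644221162682 16.075
0.5 [ 1.7 -5.6 -1.8] -4.890134089982295 -7.5 25.86330322117369 16.4417
0.4 [ 2.3 -4.6 -1.3] -3.7269362286729644 -8.7 25.473230734130166 16.8083
0.3 [ 3.3 -3.3 -2.4] -2.2083400216760456 -9.6 25.62583649490991 17.175
0.2 [ 3.9 -2.4 -1.5] -1.1916469409822712 -10.2 25.725714558182307 17.5417
0.1 [ 4.8 -1.3 -1.8] 0.14504025113954203 -10.5 25.509021129248396 18.125
0.05 [ 5.2 -0.6 -0.8] 0.9055679731372228 -10.5 26.16601587192074 18.4917
0.02 [ 4.9 -1.  -1. ] 0.460333609053086 -10.2 25.778904690738667 18.775
0 [ 5.3 -0.9 -0.9] 0.6893480697029991 -10.1 25.196135470404055 19.025
-0.015 [ 5.3 -1.6 -0.3] -0.023905817157871972 -9.9 25.560285816278256 19.275
-0.03 [ 4.3 -1.4  7.8] -0.061594951117631774 -9.9 25.605650744856355 19.525
-0.045 [ 2.1 -0.9 22.9] -0.2566278058497898 -10.0 25.359501122483255 19.775
[478.6 -48.   72.7]
[ 2.2 -1.  23.6]
side outer_tab [{'position': [195.2, 327.3], 'conf': 0.92}]
side inner_tab [{'position': [161.0, 209.4], 'conf': 0.24}]
[326.1 192.8] [326.9 198.4]
top outer_tab []
top inner_tab []
[336.  212.7] [336.1 213.2]
```

View pics/shut.png

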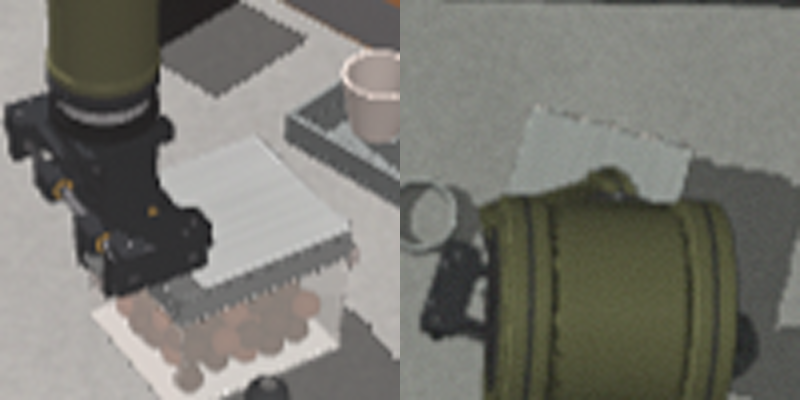

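```bash
python3 - <<'E'
from plan import *
import cv2
np.set_printoptions(precision=1,suppress=True)
sh=-10.
def see(tag,t):
    o=[]
    for n,(x0,y0) in {"side":(290,110),"top":(290,120)}.items():
        a=camera(n)
        for k in("outer_tab","inner_tab"): print(n,k,spot_point(n,k)[:1])
        print(proj(n,fwd(p,-173,0,22,t)),proj(n,fwd(p,-170,0,-1.5,0)))
        o.append(cv2.resize(a[y0:y0+120,x0:x0+120],None,fx=3.3,fy=3.3,interpolation=cv2.INTER_CUBIC))
    cv2.imwrite(f"pics/{tag}.png",np.hstack(o))
for t in [-.02,0,.06,.12,.2,.3,.4,.5,.6,.7,.75]:
    P_,q=tg2(t); move_straight(P_+sh*Y,q,max_speed=20); f=get_contact_force(); print(round(t,3),f,f@Y,round(sh,1),get_width(),get_time())
    sh+=np.clip(.2*(f@Y),-1.5,1.5)
    if np.linalg.norm(f)>30: break
see("up",t)
E
```

```text
-0.02 [ 5.  -1.8 -2.4] -0.32725966651418475 -10.0 25.308012165177633 20.7417
0 [ 6.5 -1.  -2.7] 0.9105161845831795 -10.1 25.535185451250662 21.0667
0.06 [ 7.1 -0.5 -5. ] 1.5430429126383842 -9.9 25.231521018103376 21.7417
0.12 [ 7.3 -1.7 -5.3] 0.4958009777114641 -9.6 25.555019302690575 22.4083
0.2 [ 6.8 -1.8 -6. ] 0.24834683507644054 -9.5 25.500096219124504 23.25
0.3 [ 7.  -0.5 -5.5] 1.5721616020409068 -9.4 25.423036025138455 24.2667
0.4 [ 6.  -1.2 -6.9] 0.6090251735795615 -9.1 25.553277021511857 25.275
0.5 [ 4.5  2.6 -6.3] 3.7331631152597478 -9.0 25.725774487092885 26.2833
0.6 [ 0.7  5.2 -3.6] 5.171939579812051 -8.2 25.59900872989314 27.2917
0.7 [-1.6  4.6  0.7] 3.896350084830397 -7.2 25.51590107964636 28.3
0.75 [-4.   3.1  1.8] 1.8076732633425399 -6.4 25.301898175843696 28.8833
side outer_tab [{'position': [157.8, 348.1], 'conf': 0.66}]
side inner_tab [{'position': [201.1, 328.4], 'conf': 0.71}]
[345.5 156.3] [326.9 198.4]
top outer_tab [{'position': [184.7, 348.0], 'conf': 0.42}]
top inner_tab [{'position': [213.4, 338.2], 'conf': 0.96}]
[343.6 185.3] [336.1 213.2]
```

View pics/up.png

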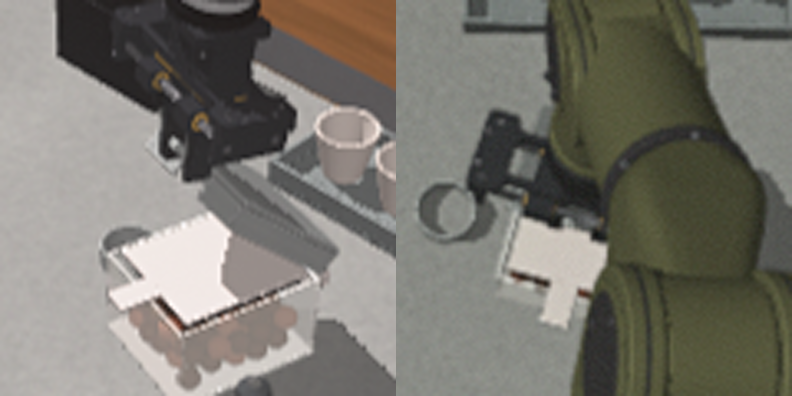

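The inner lid lies flat on the canister, with its tab at about (row 201, col 328) in the side view. The outer lid is held at about 0.75 rad, with its tab at about (158, 348).

```bash
python3 - <<'E'
from bench import *
dwell(.3); print(get_grasp_force(),get_width(),get_time()); print(sign_off())
E
```

```text
30.07575619059935 25.61790752236707 29.4833
the job is handed in; nothing more can be done
None
```

I closed both lids together, raised the outer lid alone to about 0.75 rad, and handed the job in at about 29.5 s with the gripper still holding it there and the inner lid shut; no verdict came back from the judge.

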